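# Snap the food box lid shut all round

## Robot

A 6-joint arm with a two-finger parallel gripper is mounted at the origin on a cart in front of the work surface, level with it; the furniture and walls round the work are solid. World frame = base frame: x ahead of the robot, y to its left, z up, the work surface at z = 0. Lengths are in m, angles in rad, forces in N, time in s.
With the tool pointing down it reaches from about 0.4 to 0.825 m from the base axis. Payload 7 kg.
Tool frame: the origin (TCP) lies at the very end of the fingers, on their centre line; the grasp point (between the pads) lies 19 mm behind it; z points along the fingers, y is the line along which they close (so a half turn about z gives the same grasp; the last joint's range is limited). The gripper opens to 88 mm and grips with 3 to 60 N. Pads are 19 mm wide; open, the fingers measure 130 mm over their backs; the gripper's body (78 mm by 193 mm) begins 47 mm behind the grasp point.
Start: joints at [1.501, 0.359, 0.012, 0, -1.224, -0.288], TCP at [0.236, 0.632, 0.227] pointing down, gripper open.
Joint ranges: [-3.07, 3.07], [-1.43, 2.12], [-1.02, 1.25], [-3.03, 1.67], [-3.05, -0], [-3.03, 3.03]. Speed limits (rad/s): [2.39, 2.39, 3.01, 3.14, 3.14, 3.14].

## Interface

Orientations are given as a unit quaternion [x, y, z, w].
In Python, from plant import ctrl, vision gives the robot as it stands.
- The arm moves only by the tool servo_tool, never from a script. Its argument "rows" is a list of rows, each a list of 3 entries, a list of its own where there are three numbers: the finger opening in mm, from 0 to 87.6, then the shift along the world's x, y, z normalised to -1 to 1, where 1 is 40 cm, then the turn about the world's z normalised to -1 to 1, where 1 is pi/2 rad. A call has 1 to 10 rows; each row is the pose to reach, as a shift and turn from the pose commanded when the call began; what a row does not reach only later rows make up. A row lasts 1/12 s, in which the tool goes at most 41.7 mm and 7.16 degrees, less where a joint would pass 70% of its speed; a pose out of reach is approached as far as the arm can. A call with a number of a shift or a turn outside -1 to 1 is refused whole. A call with a gripper value outside its range is refused whole. The fingers move at their own pace and stop on an object; "force" is the grip in N (left out, the last holds). Time passes only in rows, so rows that repeat a pose let the fingers close. It gives the time, the measured TCP pose, the force, the opening and the grip force at its end, in the units of the state.
- ctrl.get_obs(): the state, without advancing time (a new reading comes with each control period).
- vision.get_image(name): name is "side" or "top"; returns a dict with "frame" (384x512x3 uint8, red, green, blue), "K" (3x3 intrinsics, pixels), "world_from_camera" (4x4, takes a point from camera to world coordinates). Camera axes: x right, y down, z forward; pixel columns grow to the right and rows downward; lengths in m; the calibration is good to about 2 mm. A picture is of the moment at which its call begins. There is no depth.
- ctrl.sign_off(): hands the job in; it is judged then, once.
The state is a dict: "t": time; "qpos": joint angles; "qvel": joint speeds; "tau": joint torques, N m; "eef_pos": TCP position; "eef_rot": TCP orientation; "wrist_force": force on the tool from outside, world axes, zero at the start; "moment": the same for the moment, N m; "gripper_width": finger opening in m; "grasp_force": force on a finger pad.
Only numpy, scipy, OpenCV 4.12 (cv2) and the standard library are available. Lean on these libraries where they do the work, as an engineer would, in place of code of your own. Each camera call takes 0.05 s, during which the arm holds its last target. There are 200 camera calls.

## Task

The four rim sections of the food box's snap-shut lid have all sprung up. With the fingertips, press down each section in turn until it clicks shut and stays level with the lid's corners, then take the hand away. Only press: do not lift, tip or push the box out of its place, and leave the things standing round it where they are.

Things in the scene. Friction and masses are not known exactly. Their poses are not given: they have to be found in the camera images.
- food_box: White stoneware box with a grey snap-shut lid, loose on the worktop, about 1.6 kg; with lid 118 (x) x 178 (y) x 67 mm tall. Origin: centre of underside; x points away from the robot at yaw 0, z up. Lid: recessed middle panel (top at z 62 mm), four fixed 30 mm corners (top at 66 mm), and between them four hinged rim sections, one a side, that start sprung up. The lid overhangs the tub 9 mm.
- section_far (a joint): Rim section on the box's +x side, rad: 0 = shut, level with the lid's corners; 0.5 = sprung up. A light spring lifts it again unless it has snapped over its catch at about 0.16; past that it snaps shut (reads 0 to 0.02) and stays. Peak push at its press point about 4 N straight down, then it gives way.
- press_far (a point): Press point on top of the +x rim section, mid-length, 20 mm out from its hinge, 9 mm in from its outer edge. Section: plate 108 mm long (along the box's y), 29 mm wide, 4 mm thick, hinged at its inner edge 62 mm above the worktop. The point rides with it: shut at x = +50, y = 0, z = 67 mm in the box's frame; up, about 9 mm higher and 5 mm nearer the middle. Axes: x outward, y along the section, z normal to its top.
- section_near (a joint): Rim section on the box's -x side, rad: 0 = shut, level with the lid's corners; 0.5 = sprung up. A light spring lifts it again unless it has snapped over its catch at about 0.16; past that it snaps shut (reads 0 to 0.02) and stays. Peak push at its press point about 4 N straight down, then it gives way.
- press_near (a point): Press point on top of the -x rim section, mid-length, 20 mm out from its hinge, 9 mm in from its outer edge. Section: plate 108 mm long (along the box's y), 29 mm wide, 4 mm thick, hinged at its inner edge 62 mm above the worktop. The point rides with it: shut at x = -50, y = 0, z = 67 mm in the box's frame; up, about 9 mm higher and 5 mm nearer the middle. Axes: x outward, y along the section, z normal to its top.
- section_left (a joint): Rim section on the box's +y side, rad: 0 = shut, level with the lid's corners; 0.5 = sprung up. A light spring lifts it again unless it has snapped over its catch at about 0.16; past that it snaps shut (reads 0 to 0.02) and stays. Peak push at its press point about 4 N straight down, then it gives way.
- press_left (a point): Press point on top of the +y rim section, mid-length, 20 mm out from its hinge, 9 mm in from its outer edge. Section: plate 48 mm long (along the box's x), 29 mm wide, 4 mm thick, hinged at its inner edge 62 mm above the worktop. The point rides with it: shut at x = 0, y = +80, z = 67 mm in the box's frame; up, about 9 mm higher and 5 mm nearer the middle. Axes: x outward, y along the section, z normal to its top.
- section_right (a joint): Rim section on the box's -y side, rad: 0 = shut, level with the lid's corners; 0.5 = sprung up. A light spring lifts it again unless it has snapped over its catch at about 0.16; past that it snaps shut (reads 0 to 0.02) and stays. Peak push at its press point about 4 N straight down, then it gives way.
- press_right (a point): Press point on top of the -y rim section, mid-length, 20 mm out from its hinge, 9 mm in from its outer edge. Section: plate 48 mm long (along the box's x), 29 mm wide, 4 mm thick, hinged at its inner edge 62 mm above the worktop. The point rides with it: shut at x = 0, y = -80, z = 67 mm in the box's frame; up, about 9 mm higher and 5 mm nearer the middle. Axes: x outward, y along the section, z normal to its top.
- cabinet_edge (a point): Middle of the lower front edge of the closed wall cabinet that hangs over the back of the worktop, fixed; the edge runs about 0.5 m to either side along world y, the cabinet rises from there, and its two door knobs stand out another 40 mm to the front, 50 to 100 mm above the edge. Keep the arm clear of it.
- mug: Bystander: small white mug with dots, 63x88x54 mm; origin at the centre of its underside. Not to be disturbed.
- tin: Bystander: food tin with a paper label, 57 mm across, 72 mm tall; origin at the centre of its underside. Not to be disturbed.
- spice_jar: Bystander: glass spice jar with a screw cap, 40 mm across, 98 mm tall; origin at the centre of its underside. Not to be disturbed.
- teaspoon: Bystander: steel teaspoon lying flat, 133x28x9 mm; origin at the centre of its underside. Not to be disturbed.
- pen: Bystander: white marker pen lying flat, 17x135x16 mm; origin at the centre of its underside. Not to be disturbed.
- lime: Bystander: whole lime, 52x46x46 mm; origin at the centre of its underside. Not to be disturbed.
Not all that is in view belongs to the job. Of the things that look like the food_box, the larger one is meant.

How it is judged:
By the outcome, as a careful person would: the job done as asked, in the order asked, and still so for the second after the job is handed in, with the robot touching nothing.
It also fails if it takes over 51 s, if anything falls off the work surface, if the arm or the gripper's body presses on something with over 40 N, if the wrist force passes 120 N, or if a joint passes its speed limit or range.

## Working session

There is one attempt and no reset: what is moved stays moved. The work goes in short steps, Python scripts to look and compute and a tool call to move; the robot and the scene stay as the last step left them, time stands still between calls to the robot, and variables do not carry over. Pictures are saved under pics/ and viewed, at most 10 in all, crops included, and the job is handed in when it is done.

Besides the shell and the picture viewer there is one more tool, called after "Call:" in YAML: its name, and indented under it one key for each argument. servo_tool: Moves the arm, as the interface text tells. Its arguments: {"type":"object","properties":{"rows":{"type":"array"},"force":{"type":"number"}},"required":["rows"]}

```bash
ls; mkdir -p pics
python3 - <<'E'
from plant import ctrl, vision
import cv2,numpy as np
for n in("top","side"):
    d=vision.get_image(n); cv2.imwrite(f"pics/{n}0.png",d["frame"][:,:,::-1]); print(n,np.round(d["K"],1).tolist(),np.round(d["world_from_camera"],3).tolist())
o=ctrl.get_obs(); print(o["t"],o["eef_pos"],o["eef_rot"],o["wrist_force"])
E
```

```text
pics
top [[444.7, 0.0, 253.3], [0.0, 444.7, 187.0], [0.0, 0.0, 1.0]] [[-0.299, -0.879, 0.372, -0.025], [-0.954, 0.271, -0.127, 0.201], [0.011, -0.393, -0.92, 1.636], [0.0, 0.0, 0.0, 1.0]]
side [[476.6, 0.0, 262.6], [0.0, 476.6, 202.0], [0.0, 0.0, 1.0]] [[0.716, -0.575, 0.396, 0.045], [-0.698, -0.586, 0.411, -0.461], [-0.004, -0.571, -0.821, 1.288], [0.0, 0.0, 0.0, 1.0]]
0.1 [0.23627303 0.63185339 0.22574486] [ 9.84030364e-01 -1.77999241e-01 -6.16922858e-05  7.14171901e-04] [0.21615661 0.40186875 0.2669378 ]
```

View pics/top0.png

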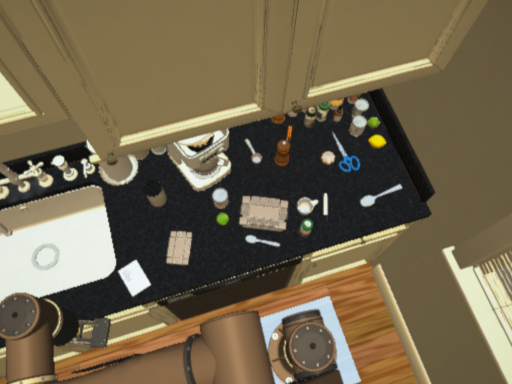

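View pics/side0.png

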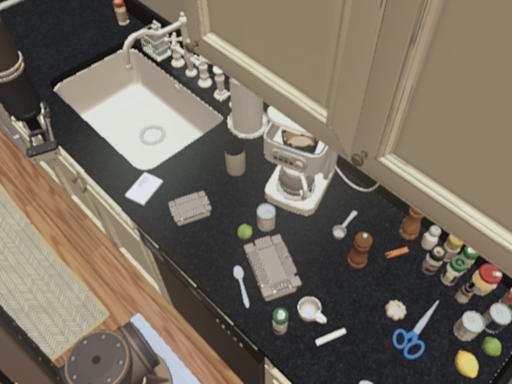

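The top view shows two box-like things, at about (264,212) and (179,247); in the side view they are at (272,267) and (190,207). The first is larger and stands between the tin, lime, mug and spoon, so it fits. I'll confirm it in one enlarged crop.

Run:
```python
import cv2,numpy as np
t=cv2.imread("pics/top0.png")[180:270,155:335]; s=cv2.imread("pics/side0.png")[180:345,160:340]
f=lambda im,k:cv2.resize(im,None,fx=k,fy=k,interpolation=cv2.INTER_CUBIC)
a=f(t,2.2);b=f(s,2.2)
a=f(t,4);b=f(s,2.2)
b=f(cv2.imread("pics/side0.png")[225:310,155:335],3)
w=720;c=np.zeros((300+290,w,3),np.uint8)
a=cv2.resize(a[:, :],(600,300));b=cv2.resize(b,(600,283))
c[:300,:600]=a;c[300:583,:600]=b
cv2.imwrite("pics/crop.png",c)
```

```text
(no output)
```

View pics/crop.png

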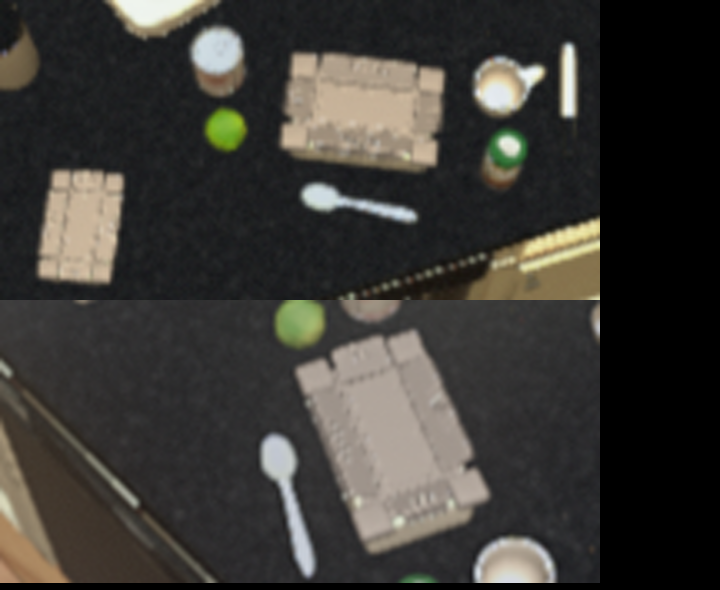

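Confirmed: the larger box (upper panel, rim corners at crop (290,53), (444,68), (437,167) and (281,148)) has its rim sections sprung up. The small lookalike at the left lies flat. Next I triangulate the corners.

```bash
cat > h.py <<'E'
import numpy as np
from plant import vision,ctrl
def cam(n):
    d=vision.get_image(n); return d["frame"],d["K"],d["world_from_camera"]
def ray(K,T,p):
    v=T[:3,:3]@np.linalg.solve(K,[p[0],p[1],1]); return T[:3,3],v
def plane(K,T,p,z):
    o,v=ray(K,T,p); return o+v*(z-o[2])/v[2]
def tri(c1,p1,c2,p2):
    o,v=ray(*c1,p1);q,w=ray(*c2,p2)
    s=np.linalg.lstsq(np.c_[v,-w],q-o,rcond=None)[0]; a=o+v*s[0];b=q+w*s[1]
    return (a+b)/2,np.linalg.norm(a-b)
E
python3 - <<'E'
from h import *
_,K1,T1=cam("top");_,K2,T2=cam("side")
T=np.array([[290,53],[444,68],[437,167],[281,148]])/3.333+[155,180]   # FL FR NR NL
S=(np.array([[415,330],[489,495],[367,541],[297,368]])-[0,300])/3.333+[155,225]
for k,Tc,z in(("top",(K1,T1,T),.066),("side",(K2,T2,S),.066)):
    P=np.array([plane(Tc[0],Tc[1],p,z) for p in Tc[2]])
    print(k,P[:,:2].round(4).tolist(),"c",P.mean(0).round(4),"len",[round(float(np.linalg.norm(P[i]-P[i-1])),4) for i in range(4)],
      "yaw",[round(float(np.degrees(np.arctan2(-(a)[0],a[1]))),1) for a in (P[0]-P[1],P[3]-P[2])],[round(float(np.degrees(np.arctan2(a[1],a[0]))),1) for a in (P[0]-P[3],P[1]-P[2])])
for a,b in zip(T,S): print(tri((K1,T1),a,(K2,T2),b))
# bystanders approx
for n,p in dict(tin=(220,192),mug=(305,206),jar=(307,224)).items(): print(n,plane(K1,T1,p,.06).round(3))
E
```

```text
top [[0.5871, 0.0362], [0.5178, -0.1258], [0.4089, -0.0797], [0.4811, 0.0788]] c [ 0.4987 -0.0226  0.066 ] len [0.1142, 0.1763, 0.1182, 0.1742] yaw [-23.2, -24.5] [-21.9, -22.9]
side [[0.5897, 0.0318], [0.5194, -0.1243], [0.4176, -0.0823], [0.4877, 0.0772]] c [ 0.5036 -0.0244  0.066 ] len [0.1117, 0.1712, 0.1101, 0.1742] yaw [-24.2, -23.7] [-24.0, -22.4]
(array([0.59191386, 0.03514255, 0.05753584]), np.float64(0.002805564414565431))
(array([ 0.51734798, -0.12523647,  0.06933127]), np.float64(0.0013275976055260625))
(array([ 0.41453427, -0.08099495,  0.06150725]), np.float64(0.008404816756999549))
(array([0.48531889, 0.07824235, 0.06324982]), np.float64(0.006278574395409748))
tin [0.63  0.111 0.06 ]
mug [ 0.48 -0.18  0.06]
jar [ 0.41  -0.163  0.06 ]
```

Call:
servo_tool:
  rows:
    - [0,[0.38,-0.84,0],-0.033]
    - [0,[0.38,-0.84,0],-0.033]
    - [0,[0.38,-0.84,0],-0.033]
    - [0,[0.38,-0.84,0],-0.033]
    - [0,[0.38,-0.84,0],-0.033]
    - [0,[0.38,-0.84,0],-0.033]
    - [0,[0.38,-0.84,0],-0.033]
    - [0,[0.38,-0.84,0],-0.033]
    - [0,[0.38,-0.84,0],-0.033]
    - [0,[0.38,-0.84,0],-0.033]
  force: 20

```text
t: 1.03
eef_pos: [0.3893, 0.2914, 0.2268]
eef_rot: [0.979, -0.205, -0.0, 0.0]
wrist_force: [-0.0, -1.3, -1.0]
gripper_width: 0.0265
grasp_force: 0.0
```

Call:
servo_tool:
  rows:
    - [0,[0.39,-0.845,-0.25],0]
    - [0,[0.39,-0.845,-0.25],0]
    - [0,[0.39,-0.845,-0.25],0]
    - [0,[0.39,-0.845,-0.25],0]
    - [0,[0.39,-0.845,-0.25],0]
    - [0,[0.39,-0.845,-0.25],0]
    - [0,[0.39,-0.845,-0.25],0]
    - [0,[0.39,-0.845,-0.25],0]
    - [0,[0.39,-0.845,-0.25],0]
    - [0,[0.39,-0.845,-0.25],0]

```text
t: 1.87
eef_pos: [0.5449, -0.046, 0.1245]
eef_rot: [0.979, -0.205, -0.001, 0.001]
wrist_force: [0.6, 0.4, 0.6]
gripper_width: 0.0005
grasp_force: 0.0
```

Run:
```python
from h import *
import cv2
c=np.zeros((590,720,3),np.uint8)
for i,(n,r) in enumerate((("top",(225,175,90,60)),("side",(225,215,90,95)))):
    f,K,T=cam(n);x,y,w,h=r
    k=3.3*1.0 if 0 else (295/ h)
    im=cv2.resize(f[y:y+h,x:x+w,::-1],None,fx=k,fy=k,interpolation=cv2.INTER_CUBIC)
    c[i*295:i*295+im.shape[0],:im.shape[1]]=im[:295,:720]
cv2.imwrite("pics/c2.png",c); print(ctrl.get_obs()["eef_pos"])
```

```text
[ 0.54429304 -0.04410901  0.12512639]
```

View pics/c2.png

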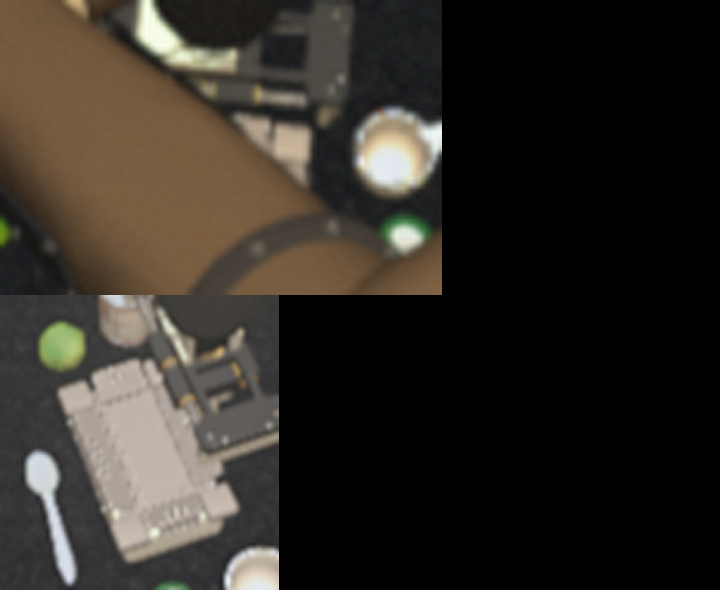

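The crop shows the hand over the far section (side crop (200,440)); the box is otherwise unchanged. Pressing far now.

Call:
servo_tool:
  rows:
    - [0,[0,0,-0.08],0]
    - [0,[0,0,-0.1],0]
    - [0,[0,0,-0.11],0]
    - [0,[0,0,-0.12],0]
    - [0,[0,0,-0.13],0]
    - [0,[0,0,-0.14],0]
    - [0,[0,0,-0.145],0]
    - [0,[0,0,-0.145],0]
    - [0,[0,0,-0.145],0]

```text
t: 2.72
eef_pos: [0.5441, -0.0416, 0.0686]
eef_rot: [0.979, -0.203, -0.0, -0.0]
wrist_force: [0.6, -0.3, -0.0]
gripper_width: 0.0002
grasp_force: 0.0
```

Call:
servo_tool:
  rows:
    - [0,[0,0,-0.004],0]
    - [0,[0,0,-0.007],0]
    - [0,[0,0,-0.01],0]
    - [0,[0,0,-0.01],0]

```text
t: 3.05
eef_pos: [0.5449, -0.0417, 0.0667]
eef_rot: [0.979, -0.203, 0.001, 0.0]
wrist_force: [-7.2, 2.3, 22.1]
gripper_width: 0.0003
grasp_force: 10.7
```

Call:
servo_tool:
  rows:
    - [0,[0,0,0.08],0]
    - [0,[0,0,0.15],0]
    - [0,[-0.1,0.04,0.15],0]
    - [0,[-0.215,0.093,0.15],0]
    - [0,[-0.215,0.093,0.15],0]
    - [0,[-0.215,0.093,0.15],0]
    - [0,[-0.215,0.093,0.15],0]

```text
t: 3.63
eef_pos: [0.4583, -0.0042, 0.1252]
eef_rot: [0.979, -0.203, 0.001, -0.0]
wrist_force: [0.2, 0.8, 0.3]
gripper_width: 0.0003
grasp_force: 0.0
```

Run:
```python
from h import *
import cv2
f,K,T=cam("side")
cv2.imwrite("pics/c3.png",cv2.resize(f[215:310,210:330,::-1],None,fx=5,fy=5,interpolation=cv2.INTER_CUBIC)); o=ctrl.get_obs();print(o["eef_pos"],o["wrist_force"])
```

```text
[ 0.45894884 -0.00430007  0.1250275 ] [ 0.12187889  0.13166665 -0.18198779]
```

View pics/c3.png

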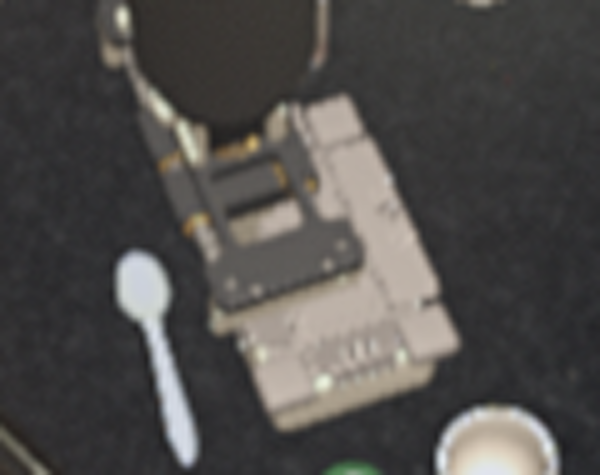

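The far section (crop (390,220)) now lies level between its corners. Box corners at image (280,234) and (302,284) are unchanged. Pressing near, more gently at the end.

Call:
servo_tool:
  rows:
    - [0,[0,0,-0.08],0]
    - [0,[0,0,-0.1],0]
    - [0,[0,0,-0.11],0]
    - [0,[0,0,-0.12],0]
    - [0,[0,0,-0.13],0]
    - [0,[0,0,-0.14],0]
    - [0,[0,0,-0.146],0]
    - [0,[0,0,-0.15],0]
    - [0,[0,0,-0.15],0]

```text
t: 4.43
eef_pos: [0.459, -0.0045, 0.0666]
eef_rot: [0.979, -0.203, 0.001, 0.0]
wrist_force: [-10.7, 2.0, 25.7]
gripper_width: 0.0007
grasp_force: 12.8
```

Call:
servo_tool:
  rows:
    - [0,[0,0,0.08],0]
    - [0,[0,0,0.15],0]
    - [0,[0.08,0.06,0.15],0]
    - [0,[0.175,0.114,0.15],0]
    - [0,[0.175,0.114,0.15],0]
    - [0,[0.175,0.114,0.15],0]
    - [0,[0.175,0.114,0.15],0]

```text
t: 5.02
eef_pos: [0.5282, 0.041, 0.1241]
eef_rot: [0.979, -0.203, -0.0, 0.0]
wrist_force: [-0.6, -0.5, 0.0]
gripper_width: 0.0003
grasp_force: 0.0
```

Call:
servo_tool:
  rows:
    - [0,[0,0,-0.08],0]
    - [0,[0,0,-0.1],0]
    - [0,[0,0,-0.11],0]
    - [0,[0,0,-0.12],0]
    - [0,[0,0,-0.13],0]
    - [0,[0,0,-0.14],0]
    - [0,[0,0,-0.145],0]
    - [0,[0,0,-0.147],0]
    - [0,[0,0,-0.147],0]

```text
t: 5.77
eef_pos: [0.5293, 0.0415, 0.0672]
eef_rot: [0.979, -0.203, 0.001, -0.001]
wrist_force: [-2.0, 2.0, 8.7]
gripper_width: 0.0004
grasp_force: 4.3
```

Call:
servo_tool:
  rows:
    - [0,[0,0,0.08],0]
    - [0,[0,0,0.15],0]
    - [0,[-0.04,-0.09,0.15],0]
    - [0,[-0.08,-0.18,0.15],0]
    - [0,[-0.12,-0.27,0.15],0]
    - [0,[-0.14,-0.322,0.15],0]
    - [0,[-0.14,-0.322,0.15],0]
    - [0,[-0.14,-0.322,0.15],0]
    - [0,[-0.14,-0.322,0.15],0]

```text
t: 6.52
eef_pos: [0.4727, -0.0878, 0.1261]
eef_rot: [0.979, -0.204, 0.0, -0.0]
wrist_force: [1.0, -0.2, 0.4]
gripper_width: 0.0001
grasp_force: 0.0
```

Call:
servo_tool:
  rows:
    - [0,[0,0,-0.08],0]
    - [0,[0,0,-0.1],0]
    - [0,[0,0,-0.11],0]
    - [0,[0,0,-0.12],0]
    - [0,[0,0,-0.13],0]
    - [0,[0,0,-0.14],0]
    - [0,[0,0,-0.146],0]
    - [0,[0,0,-0.148],0]
    - [0,[0,0,-0.148],0]

```text
t: 7.27
eef_pos: [0.4728, -0.0877, 0.0672]
eef_rot: [0.979, -0.203, 0.0, -0.0]
wrist_force: [-0.4, -0.4, 5.2]
gripper_width: 0.0005
grasp_force: 2.6
```

Call:
servo_tool:
  rows:
    - [0,[0,0,0.08],0]
    - [0,[0,0,0.2],0]
    - [0,[0,0,0.3],0]
    - [0,[0,0.1,0.4],0]
    - [0,[0,0.2,0.4],0]
    - [0,[-0.02,0.3,0.4],0]
    - [0,[-0.04,0.4,0.4],0]
    - [0,[-0.06,0.5,0.4],0]
    - [0,[-0.08,0.6,0.4],0]
    - [0,[-0.1,0.7,0.4],0]

```text
t: 8.1
eef_pos: [0.433, 0.187, 0.2272]
eef_rot: [0.979, -0.203, 0.0, -0.001]
wrist_force: [1.4, -0.3, -1.1]
gripper_width: 0.0002
grasp_force: 0.0
```

Call:
servo_tool:
  rows:
    - [0,[-0.05,0.1,0],0]
    - [0,[-0.1,0.2,0],0]
    - [0,[-0.15,0.3,0],0]
    - [0,[-0.2,0.4,0],0]
    - [0,[-0.25,0.5,0],0]
    - [0,[-0.3,0.6,0],0]
    - [0,[-0.3,0.6,0],0]
    - [0,[-0.3,0.6,0],0]

```text
t: 8.77
eef_pos: [0.3121, 0.4285, 0.2263]
eef_rot: [0.979, -0.202, -0.0, -0.0]
wrist_force: [-0.6, -0.4, -0.5]
gripper_width: 0.0006
grasp_force: 0.0
```

Run:
```python
from h import *
import cv2
c=np.zeros((590,720,3),np.uint8)
for i,(n,r) in enumerate((("top",(205,175,130,75)),("side",(215,200,130,120)))):
    f,K,T=cam(n);x,y,w,h=r;k=[3.8,2.5][i] if i==0 else 2.4
    im=cv2.resize(f[y:y+h,x:x+w,::-1],None,fx=k,fy=k,interpolation=cv2.INTER_CUBIC)
    c[i*295:i*295+im.shape[0],:im.shape[1]]=im
    cv2.imwrite(f"pics/{n}1.png",f[:,:,::-1])
    d=cv2.absdiff(cv2.imread(f"pics/{n}0.png"),f[:,:,::-1]).max(2); print(n,(d>50)[y:y+h,x-10:x+w].sum())
    d=(d>50)[y:y+h,x:x+w].astype(np.uint8)*255
    d=cv2.cvtColor(cv2.resize(d,None,fx=1.7,fy=1.7),cv2.COLOR_GRAY2BGR); c[i*295:i*295+d.shape[0],497:497+d.shape[1]]=d[:, :223]
cv2.imwrite("pics/c4.png",c); o=ctrl.get_obs();print(o["eef_pos"],o["wrist_force"],o["t"])
```

```text
top 64
side 61
[0.3131604  0.42557463 0.22629366] [-2.02415275e-04 -3.01116997e-01  2.97549596e-01] 8.8667
```

View pics/c4.png

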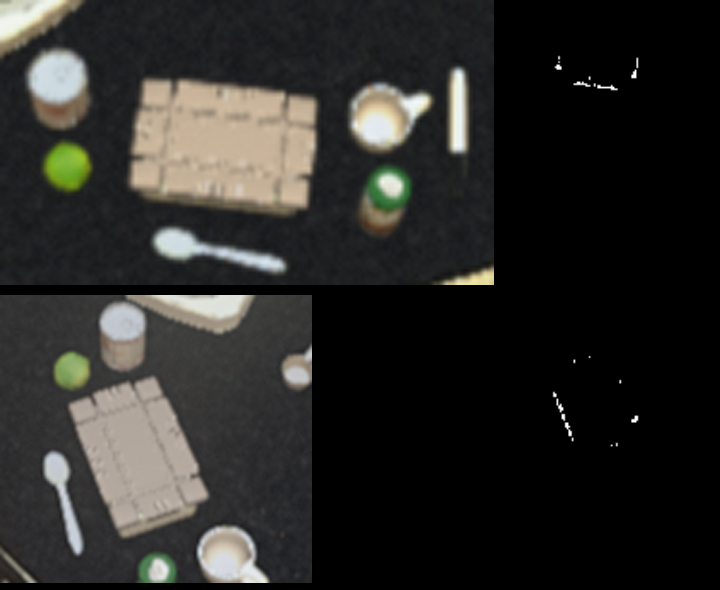

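All four sections look level (top crop, box at (225,145)), and the difference picture shows changes only at the section edges. One enlarged look to confirm.

```bash
python3 -c "
import cv2,numpy as np
a=cv2.imread('pics/side1.png')[228:306,238:308];b=cv2.imread('pics/top1.png')[192:236,236:292]
f=lambda i:cv2.resize(i,(395,int(395*i.shape[0]/i.shape[1])),interpolation=cv2.INTER_CUBIC)
a,b=f(a),f(b);c=np.zeros((max(len(a),len(b)),790,3),np.uint8);c[:len(a),:395]=a;c[:len(b),395:]=b;cv2.imwrite('pics/c5.png',c)"
```

```text
(no output)
```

View pics/c5.png

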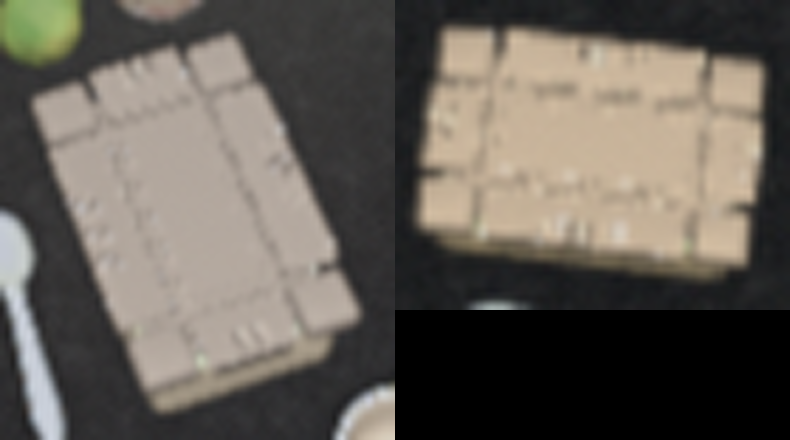

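All four sections are flush with the corners in both views, and the outline is straight (left panel corners (35,95), (235,35), (360,315) and (155,410)). Handing in.

```bash
python3 -c "
from plant import ctrl
print(ctrl.sign_off())"
```

```text
the job is handed in; nothing more can be done
None
```

I pressed all four rim sections down in the order far, near, left, right. In the last pictures they sit level with the corners, the box and the things round it look unmoved, and the hand is clear. I handed the job in at about 9 s; the sign-off gave no verdict.

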